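Reject the failed module and hold the test station's hood open

ROBOT

A 6-joint arm with a two-finger parallel gripper is mounted at the origin on the work surface. World frame = base frame: x ahead of the robot, y to its left, z up, the work surface at z = 0. Lengths are in m, angles in rad, forces in N, time in s.
With the tool pointing down it reaches from about 0.375 to 0.975 m from the base axis. Payload 3.8 kg.
Tool frame: the origin (TCP) lies at the very end of the fingers, on their centre line; the grasp point (between the pads) lies 19 mm behind it; z points along the fingers, y is the direction in which the jaws open and shut (so a half turn about z gives the same grasp; the last joint's range is limited). The gripper opens to 85 mm and grips with 20 to 120 N. Pads are 22 mm wide; open, the fingers measure 114 mm over their backs; the gripper's body (76 mm by 85 mm) begins 54 mm behind the grasp point. The pads swing forward as they close: fully open they stand 13 mm farther back than shut.
Start: joints at [1.22, 0.264, 1.604, -0, 1.274, -0.037], TCP at [0.208, 0.642, 0.194] pointing down, gripper open.
Joint ranges: [-2.63, 2.63], [-0.94, 2.18], [0.31, 2.57], [-1.31, 4.45], [0, 2.66], [-2.55, 2.55]. Speed limits (rad/s): [2.57, 2.57, 3.14, 3.14, 3.14, 3.14].

INTERFACE

Orientations are given as a rotation vector (axis times angle).
In Python, from workcell import bot, read_camera, finish_job gives the robot as it stands. The module is installed in compiled form; this text tells all that it offers.
- The arm moves only by the tool servo_tool, never from a script. Its argument "targets" is text: rows parted by semicolons, each of 7 numbers parted by spaces: the turn, a rotation vector about the tool's x, y, z in rad, then the shift along the tool's x, y, z in mm, then the finger opening in mm, from 0 to 85.4. In form: wx wy wz x y z gripper; .... A call has 1 to 8 rows; each row shifts and turns the pose as measured when the row begins, along the tool's axes as they then stand; what a row does not reach is not made up. A row lasts 1/12 s, in which the tool goes at most 41.7 mm and 7.16 degrees, less where a joint would pass 70% of its speed; a pose out of reach is approached as far as the arm can. A call is refused whole if a number of a shift passes 41.7 or a number of a turn 0.125, either way. A call with a gripper value outside its range is refused whole. The fingers move at their own pace and stop on an object; "newtons" is the grip in N (left out, the last holds). Time passes only in rows, so rows that do not move let the fingers close. It gives the time, the measured TCP pose, the force and the opening at its end, in the units of the state.
- bot.read_state(): the state, without advancing time (a new reading comes with each control period).
- read_camera(name): name is "scene" or "top" or "wrist"; returns a dict with "image" (400x640x3 uint8, red, green, blue), "mtx" (3x3 intrinsics, pixels), "eye" and "orientation" of the camera in the world; the wrist camera has in their place "T_tool_cam" (4x4, takes a point from camera to tool coordinates, whose origin is the TCP and whose axes are the flange's). Camera axes: x right, y up, looking along -z (the intrinsics and any distortion apply to the point x, -y, -z); pixel columns grow to the right and rows downward; lengths in m; the calibration is good to about 2 mm. A picture is of the moment at which its call begins: read the wrist's pose just before it. There is no depth.
- finish_job(): hands the job in, once; it reports no verdict.
The state is a dict: "time": time; "q": joint angles; "joint_vel": joint speeds; "joint_torque": joint torques, N m; "tool_pos": TCP position; "tcp_rot": TCP orientation; "wrist_force": force on the tool from outside, world axes, zero at the start; "torque": the same for the moment, N m; "width": opening from 0.0 (shut) to 1.0 (fully open).
Only numpy, scipy, OpenCV 4.12 (cv2) and the standard library are available. Lean on these libraries where they do the work, as an engineer would, in place of code of your own. Each camera call takes 0.05 s, during which the arm holds its last target.

TASK

The power module with the red dot has failed its test: drop it into the wire reject basket. Then lift the clear, self-closing safety hood of the test station by its handle and hold it steady, open at 60 degrees, so that a colleague can load the next module; finish while still holding it there, because it falls shut when let go. Leave the module with the white dot, the basket and the other things on the bench where they are.

Things in the scene. Friction and masses are not known exactly. Their poses are not given: they have to be found in the camera images.
- failed_centre (a point): Centre (half-way up) of the failed power module, with a red dot 22 mm across on top: green circuit board 78 x 42 x 2 mm on 4 mm feet, carrying a steel shell 52 x 40 x 16 mm and a green terminal block at either end; 22 mm high, about 90 g. Lies flat, loose on the bench, this point 11 mm up. x along its length, y across its width, z up. Can be gripped across its width.
- failed: The same failed module with the red dot; origin at the centre of its underside.
- untested_centre (a point): Centre (half-way up) of the module with a white dot, otherwise the same; not tested yet, to be left where it lies. The two may lie in either place.
- basket: Open wire reject basket of steel wire, loose, 0.6 kg, with two thin scrap boards on its floor: 170 (x) x 210 (y) mm outside, 85 mm high, walls 4 mm, floor 3 mm, the scrap up to 11 mm. Origin at the centre of its underside, z up.
- hinge (a point): Middle of the hinge axis of the test station's hood, 106 mm above the bench. The station is a grey box 190 (x) x 240 (y) x 100 mm high, fixed; the hinge is above its rear top edge. y along the hinge axis; x points from the station's front to its rear, so box and shut hood lie on the -x side of this point; z up. This frame does not turn with the hood.
- hood (a joint): Angle of the safety hood in rad: 0 shut (level on the box), grows as its front edge is lifted; 60 degrees is 1.047; stop at 1.45. A clear panel in a yellow frame 12 mm thick, 240 mm wide, front edge 194 mm from the hinge axis. Its weight (about 0.4 kg) and a torsion spring shut it from any angle; lifting takes about 2 to 4 N at the handle.
- handle (a point): Middle of the hood's handle: a black round bar 12 mm thick, 120 mm long, parallel to the hinge, a leg at either end, its axis 239 mm from the hinge axis, 45 mm in front of the hood's edge (39 mm clear between them), 106 mm above the bench when shut, nothing under it. Turns with the hood: y along the bar, x towards the hinge. The round bar can turn between gripped fingers as the hood opens.
- spool_centre (a point): Centre of a solder reel, 56 mm across, 38 mm high, standing loose on the bench; leave alone.
- can_centre (a point): Centre of a white and purple spray can, 52 mm across, 162 mm high, standing loose; leave alone.
- screwdriver: Screwdriver with blue handle, 170 mm, lying loose along its x; origin under its middle; leave alone.
- pliers: Pliers with orange handles, about 155 mm long, 15 mm thick, lying loose along their x; origin under the pivot; leave alone.
- phone: Black phone 150 (x) x 73 (y) x 8 mm, lying loose; origin at the centre of its underside; leave alone.
Not all that is in view belongs to the job. Leave any brown look-alike of the failed alone.

How it is judged:
On the way, in this order (a step that is already met when the one before it is completed fails the run):
1. the module with the red dot lies in the reject basket, let go (x of failed_centre in the frame of basket between -0.08 and 0.08 m and y of failed_centre in the frame of basket between -0.1 and 0.1 m and z of failed_centre in the frame of basket between 0 and 0.07 m and contact force between failed and the fingers below 0.05 N and linear speed of failed below 0.03 m/s), for 0.2 s.
2. the hood is held open at 60 degrees by its handle (value of joint hood between 0.942 and 1.152 rad and contact force between any of handle_bar, handle_leg0, handle_leg1 and the fingers above 0.5 N), for 0.5 s.
At the end, for the whole second after the job is handed in: Red-dot module at rest in the basket, below the rim, let go; fingers on the hood handle (over 0.5 N) holding the hood still (under 0.05 rad/s) at 60 degrees, 6 either way; white-dot module, basket and all other loose things within 30 mm of their starts (all of step 1 and all of step 2 and velocity of joint hood between -0.05 and 0.05 rad/s and distance of each of untested_centre, basket, spool_centre, can_centre, screwdriver, pliers, phone from where it was at the start of the episode below 0.03 m); the arm keeps its last pose, push and grip.
It fails at once if the white-dot module, the basket or another thing on the bench was moved by more than 30 mm (distance of any of untested_centre, basket, spool_centre, can_centre, screwdriver, pliers, phone from where it was at the start of the episode above 0.03 m).
It also fails if it takes over 58 s, if anything falls off the work surface, if the arm or the gripper's body presses on something with over 40 N, if the wrist force passes 120 N, or if a joint passes its speed limit or range.

## Working session

There is one attempt and no reset: what is moved stays moved. The work goes in short steps, Python scripts to look and compute and a tool call to move; the robot and the scene stay as the last step left them, time stands still between calls to the robot, and variables do not carry over. Pictures are saved under pics/ and viewed, and the job is handed in when it is done.

Besides the shell and the picture viewer there is one more tool, called after "Call:" as a command line: name --argument value ..., lists and objects as JSON in quotes. servo_tool: Moves the arm, as the interface text tells. Its arguments: {"type":"object","properties":{"targets":{"type":"string"},"newtons":{"type":"number"}},"required":["targets"]}

```bash
mkdir -p pics
cat > h.py <<'E'
import numpy as np, cv2
from scipy.spatial.transform import Rotation as R
from workcell import bot, read_camera, finish_job
def cam(n):
    c=read_camera(n); return c
def save(c,fn): cv2.imwrite('pics/'+fn,cv2.cvtColor(c['image'],cv2.COLOR_RGB2BGR))
def rot(o):
    o=np.array(o,float)
    return o if o.shape==(3,3) else (R.from_rotvec(o).as_matrix() if o.size==3 else R.from_quat(o).as_matrix())
def ray(c,u,v,T=None):
    K=c['mtx']; d=np.array([(u-K[0,2])/K[0,0],-(v-K[1,2])/K[1,1],-1.])
    return d
def onplane(c,u,v,z):
    Rm=rot(c['orientation']); d=Rm@ray(c,u,v); e=np.array(c['eye']); return e+d*(z-e[2])/d[2]
E
python3 - <<'E'
from h import *
s=bot.read_state(); print(s)
for n in ['scene','top','wrist']:
    c=cam(n); save(c,n+'0.png'); print(n,{k:v for k,v in c.items() if k!='image'})
E
```

```text
{'time': 0.0, 'q': array([ 1.22011619e+00,  2.64785276e-01,  1.60539569e+00,  1.42318460e-05,
        1.27369189e+00, -3.69103186e-02]), 'joint_vel': array([-0.00102743,  0.00058418, -0.00086294,  0.00080611, -0.00096575,
       -0.00059105]), 'joint_torque': array([-2.22904317e-03, -5.15142560e+01, -3.67301023e+01, -3.84473915e-04,
        1.36373556e-02,  3.71565946e-06]), 'tool_pos': array([0.20805623, 0.64126791, 0.19252877]), 'tcp_rot': array([-0.49078464, -3.10256019,  0.00351006]), 'wrist_force': array([0.31838723, 0.71699669, 0.60714562]), 'torque': array([-0.02109686, -0.01029572, -0.04342497]), 'width': 1.000304446890677}
scene {'mtx': array([[520.44366291,   0.        , 319.30736317],
       [  0.        , 520.44366291, 199.97737887],
       [  0.        ,   0.        ,   1.        ]]), 'eye': array([ 1.50708355, -0.45122411,  1.31396534]), 'orientation': array([0.65373662, 0.41645339, 1.0934028 ])}
top {'mtx': array([[433.5932235 ,   0.        , 321.84095869],
       [  0.        , 433.5932235 , 198.78276298],
       [  0.        ,   0.        ,   1.        ]]), 'eye': array([0.4316439 , 0.0062384 , 1.24844314]), 'orientation': array([ 0.05907612, -0.03476569, -1.55424775])}
wrist {'mtx': array([[315.99344875,   0.        , 318.43348093],
       [  0.        , 315.99344875, 198.91070404],
       [  0.        ,   0.        ,   1.        ]]), 'T_tool_cam': array([[ 4.22576422e-04,  9.48618018e-01,  3.16423257e-01,
         8.14734308e-02],
       [ 9.99999315e-01, -7.46327477e-04,  9.01967709e-04,
        -1.87324337e-05],
       [ 1.09177819e-03,  3.16422659e-01, -9.48617683e-01,
        -1.79649819e-01],
       [ 0.00000000e+00,  0.00000000e+00,  0.00000000e+00,
         1.00000000e+00]])}
```

View pics/top0.png

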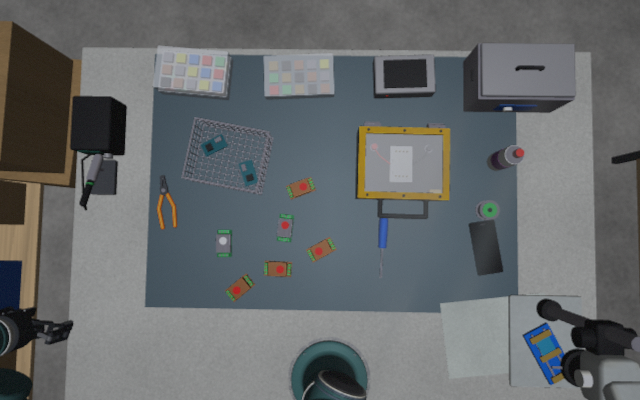

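View pics/scene0.png

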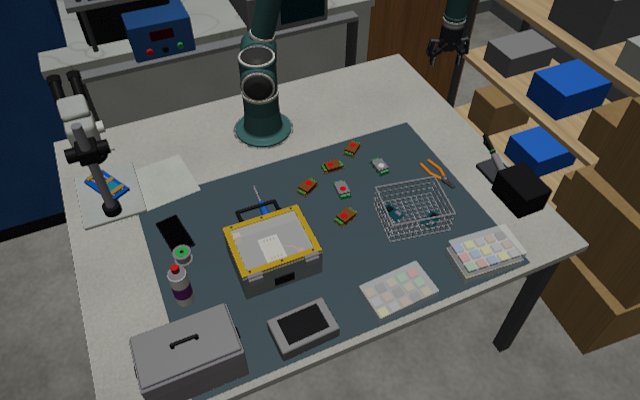

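View pics/wrist0.png

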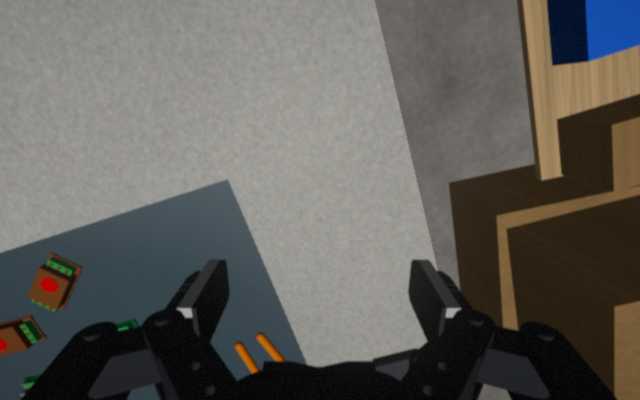

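The top view shows the failed module (steel shell, red dot) at (286,227) and the white-dot one at (224,242); the others with red dots are brown look-alikes. The basket is at (228,155). The hood spans (358–450, 127–200), with its handle bar at about (403,216) and the screwdriver under it.

Run:
```python
from h import *
c=cam('top'); save(c,'t1.png'); im=c['image']
for n,(x0,x1,y0,y1) in {'a':(140,350,100,310),'b':(340,520,110,290)}.items():
    cv2.imwrite(f'pics/top_{n}.png',cv2.cvtColor(cv2.resize(im[y0:y1,x0:x1],None,fx=2.8 if n=='a' else 3.2,fy=2.8 if n=='a' else 3.2,interpolation=cv2.INTER_CUBIC),cv2.COLOR_RGB2BGR))
hsv=cv2.cvtColor(im,cv2.COLOR_RGB2HSV)
sub=im[210:245,270:302].astype(int)
m=((sub[...,0]>150)&(sub[...,1]<90)&(sub[...,2]<90)).astype(np.uint8)
M=cv2.moments(m,True); u,v=M['m10']/M['m00']+270,M['m01']/M['m00']+210
print('red',u,v,onplane(c,u,v,.022))
g=((sub[...,1]>sub[...,0]+30)&(sub[...,1]>sub[...,2]+25)).astype(np.uint8)
n,l,st,ce=cv2.connectedComponentsWithStats(g)
for i in range(1,n):
    if st[i,4]>8: print('green',ce[i]+[270,210],st[i,4],onplane(c,*(ce[i]+[270,210]),.015))
s=cam('scene'); cv2.imwrite('pics/sc_b.png',cv2.cvtColor(cv2.resize(s['image'][170:310,200:470],None,fx=2.9,fy=2.9,interpolation=cv2.INTER_CUBIC),cv2.COLOR_RGB2BGR))
```

```text
red 284.4761904761905 224.9047619047619 [0.42938963 0.13030039 0.022     ]
green [286.56862745 216.21568627] 51 [0.45416046 0.12557839 0.015     ]
green [283.92857143 239.04761905] 42 [0.38929444 0.13169789 0.015     ]
```

View pics/top_a.png

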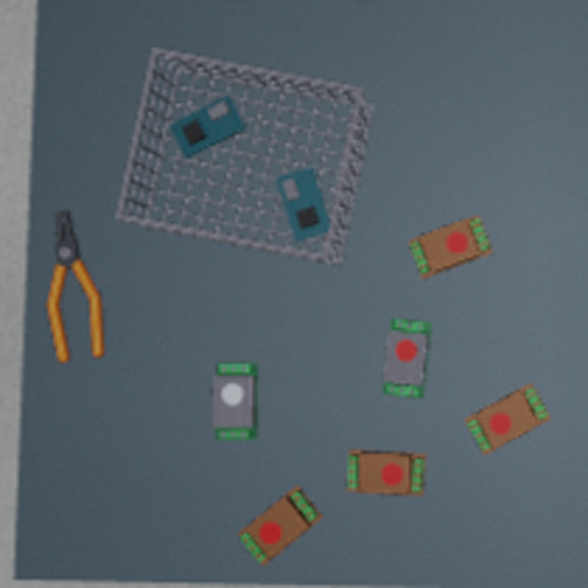

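View pics/top_b.png

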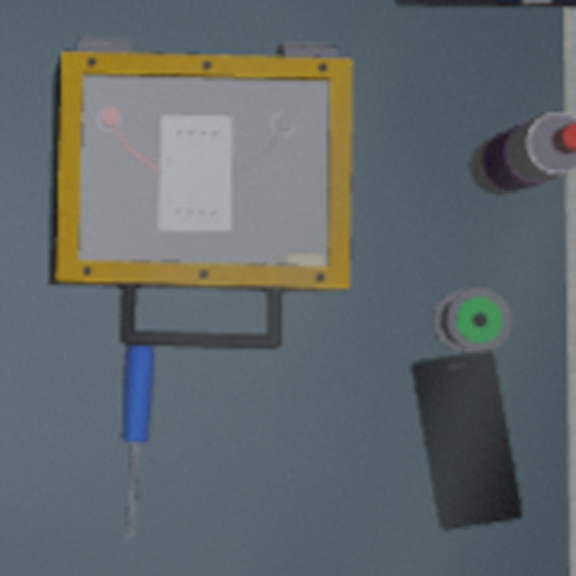

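View pics/sc_b.png

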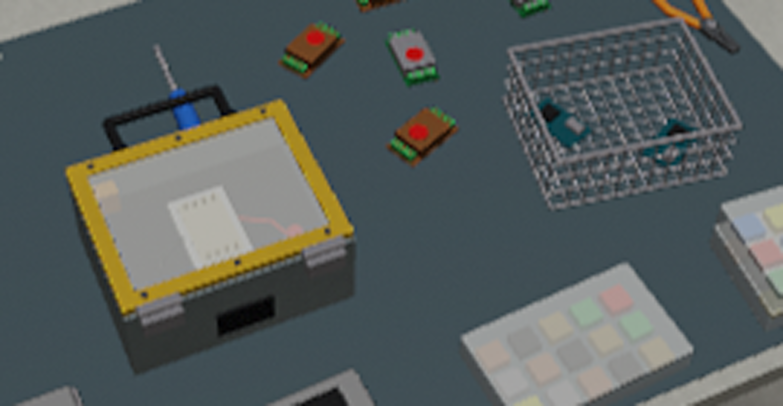

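Run:
```python
from h import *
c=cam('top')
for n,z,o,f,ps in [('basket',.085,(140,100),2.8,[(153,50),(368,102),(336,261),(120,216)]),
  ('basketfloor',.0,(140,100),2.8,[(185,70),(350,110)]),
  ('bar',.106,(340,110),3.2,[(123,340),(280,344),(202,340)]),
  ('hoodtop',.112,(340,110),3.2,[(61,52),(352,60),(351,288),(57,282)]),
  ('drv',.012,(340,110),3.2,[(138,350),(137,440),(130,535)])]:
    P=[onplane(c,o[0]+(u+.5)/f-.5,o[1]+(v+.5)/f-.5,z) for u,v in ps]
    for p in P: print(n,p.round(4))
    print(' mean',np.mean(P,0).round(4))
s=bot.read_state(); print(rot(s['tcp_rot']).round(3))
```

```text
basket [0.7181 0.3768 0.085 ]
basket [0.6697 0.1655 0.085 ]
basket [0.5145 0.1927 0.085 ]
basket [0.555  0.4033 0.085 ]
 mean [0.6143 0.2846 0.085 ]
basketfloor [0.7183 0.3696 0.    ]
basketfloor [0.6784 0.1957 0.    ]
 mean [0.6983 0.2826 0.    ]
bar [ 0.4572 -0.1241  0.106 ]
bar [ 0.456  -0.2526  0.106 ]
bar [ 0.4583 -0.1888  0.106 ]
 mean [ 0.4572 -0.1885  0.106 ]
hoodtop [ 0.6945 -0.0701  0.112 ]
hoodtop [ 0.691  -0.3099  0.112 ]
hoodtop [ 0.5025 -0.3089  0.112 ]
hoodtop [ 0.5037 -0.069   0.112 ]
 mean [ 0.5979 -0.1895  0.112 ]
drv [ 0.4506 -0.1482  0.012 ]
drv [ 0.3711 -0.1479  0.012 ]
drv [ 0.2876 -0.1424  0.012 ]
 mean [ 0.3698 -0.1462  0.012 ]
[[-0.951  0.309 -0.   ]
 [ 0.309  0.951 -0.001]
 [ 0.    -0.001 -1.   ]]
```

Call:
servo_tool --targets "0 0 0 -26 -30 0 62;0 0 0 -26 -30 0 62;0 0 0 -26 -30 0 62;0 0 0 -26 -30 0 62;0 0 0 -26 -30 0 62;0 0 0 -26 -30 0 62;0 0 0 -26 -30 0 62;0 0 0 -26 -30 0 62" --newtons 40

```text
time: 0.97
tool_pos: [0.3329, 0.3457, 0.1903]
tcp_rot: [-0.471, -3.105, -0.003]
wrist_force: [1.4, -0.6, 1.0]
width: 0.728
```

Call:
servo_tool --targets "0 0 0 -25 -30 0 62;0 0 0 -25 -30 0 62;0 0 0 -25 -30 0 62;0 0 0 -25 -30 0 62;0 0 0 -25 -30 0 62;0 0 -0.1 -20 -25 0 62;0 0 -0.1 0 0 0 62;0 0 0 0 0 0 62"

```text
time: 1.63
tool_pos: [0.424, 0.1175, 0.1921]
tcp_rot: [0.157, 3.13, 0.003]
wrist_force: [0.7, -0.1, -0.2]
width: 0.726
```

```bash
cat >> h.py <<'E'
def go(p,ang):
    s=bot.read_state(); Rm=rot(s['tcp_rot']); d=np.array(p)-s['tool_pos']
    a=np.degrees(np.arctan2(Rm[1,1],Rm[0,1]))
    print('t',s['time'],'pos',s['tool_pos'].round(4),'shift mm',(Rm.T@d*1000).round(1),'yang',a.round(2),'wz',np.radians(a-ang).round(3),'zaxis',Rm[:,2].round(3),'w',s['width'],'F',s['wrist_force'].round(1))
def wray(c,s,u,v):
    T=c['T_tool_cam']; Rm=rot(s['tcp_rot']); K=c['mtx']
    d=Rm@T[:3,:3]@ray(c,u,v); e=Rm@T[:3,3]+s['tool_pos']; return e,d
def wplane(c,s,u,v,z):
    e,d=wray(c,s,u,v); return e+d*(z-e[2])/d[2]
E
python3 - <<'E'
from h import *
go([.422,.129,.1],84.6)
s=bot.read_state(); c=cam('wrist'); save(c,'w1.png')
im=c['image'].astype(int)
g=((im[...,1]>im[...,0]+30)&(im[...,1]>im[...,2]+25)).astype(np.uint8)
n,l,st,ce=cv2.connectedComponentsWithStats(g)
for i in range(1,n):
    if st[i,4]>40: print('g',ce[i].round(),st[i],wplane(c,s,*ce[i],.015).round(4))
r=((im[...,0]>140)&(im[...,1]<80)&(im[...,2]<80)).astype(np.uint8)
n,l,st,ce=cv2.connectedComponentsWithStats(r)
for i in range(1,n):
    if st[i,4]>40: print('r',ce[i].round(),st[i],wplane(c,s,*ce[i],.022).round(4))
E
```

```text
t 1.6333 pos [0.424  0.1175 0.1921] shift mm [ 3.9 11.1 92.1] yang 84.24 wz -0.006 zaxis [ 0.008  0.001 -1.   ] w 0.7257549479339576 F [ 0.7 -0.1 -0.2]
g [420.   9.] [406   0  27  21 239] [0.2752 0.2333 0.015 ]
g [371.  49.] [366  32  10  35 250] [0.3065 0.1832 0.015 ]
g [307.  54.] [302  37  11  35 229] [0.3042 0.1175 0.015 ]
g [481. 100.] [463  66  42  77 850] [0.3685 0.2986 0.015 ]
g [255. 102.] [243  88  24  29 208] [0.3456 0.0567 0.015 ]
g [209. 138.] [197 124  24  28 196] [ 0.3785 -0.0009  0.015 ]
g [330. 134.] [312 129  37  13 404] [0.3886 0.1344 0.015 ]
g [330. 191.] [313 188  35   8 237] [0.4546 0.1282 0.015 ]
g [328. 244.] [320 233  17  24 156] [0.5236 0.1199 0.015 ]
g [282. 266.] [274 255  18  23 137] [0.5483 0.0584 0.015 ]
g [ 99. 276.] [ 91 271  16  10 106] [ 0.5388 -0.1809  0.015 ]
r [331.  51.] [322  41  20  22 358] [0.3054 0.1426 0.022 ]
r [235. 116.] [226 107  19  20 294] [0.3582 0.0346 0.022 ]
r [331. 172.] [323 164  17  17 230] [0.4298 0.131  0.022 ]
r [299. 261.] [291 253  18  17 229] [0.5399 0.082  0.022 ]
r [120. 276.] [114 273  13   6  43] [ 0.5376 -0.1478  0.022 ]
```

View pics/w1.png

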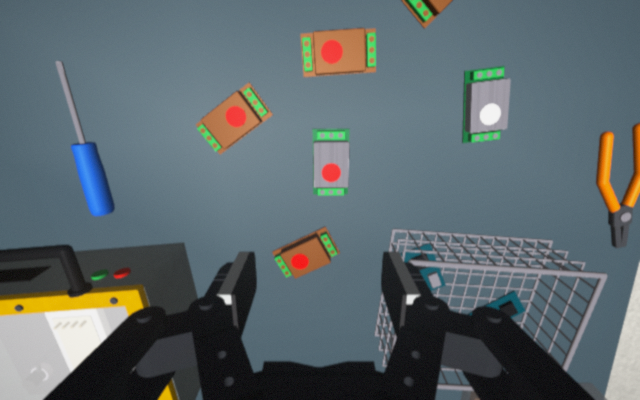

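The wrist view shows the failed module at (331,163), clear of its neighbours. Its centre is at (0.4215, 0.130).

Call:
servo_tool --targets "0 0 0 2 6 30 62;0 0 0 2 6 30 62;0 0 0 0 0 30 62;0 0 0 0 0 30 62;0 0 0 0 0 20 62;0 0 0 0 0 0 62"

```text
time: 2.18
tool_pos: [0.426, 0.1366, 0.052]
tcp_rot: [0.181, 3.117, 0.01]
wrist_force: [-1.2, -0.3, -0.0]
width: 0.728
```

Run:
```python
from h import *
go([.4215,.130,.008],84.6)
```

```text
t 2.1833 pos [0.426  0.1366 0.052 ] shift mm [ 4.6 -7.4 43.9] yang 83.36 wz -0.022 zaxis [ 0.02   0.005 -1.   ] w 0.727667946402252 F [-1.2 -0.3 -0. ]
```

Call:
servo_tool --targets "0 0.02 -0.02 4 -6 10 62;0 0 0 1 -2 18 62;0 0 0 0 0 16 62;0 0 0 0 0 0 62"

```text
time: 2.52
tool_pos: [0.4205, 0.1337, 0.0092]
tcp_rot: [-0.151, -3.138, -0.013]
wrist_force: [-1.6, 0.4, 0.3]
width: 0.725
```

Run:
```python
from h import *
go([.4215,.130,.008],84.6)
s=bot.read_state(); c=cam('wrist'); save(c,'w2.png')
```

```text
t 2.5167 pos [0.4205 0.1337 0.0092] shift mm [-1.4 -3.6  1.2] yang 84.48 wz -0.002 zaxis [ 0.     0.008 -1.   ] w 0.7246718521263081 F [-1.6  0.4  0.3]
```

View pics/w2.png

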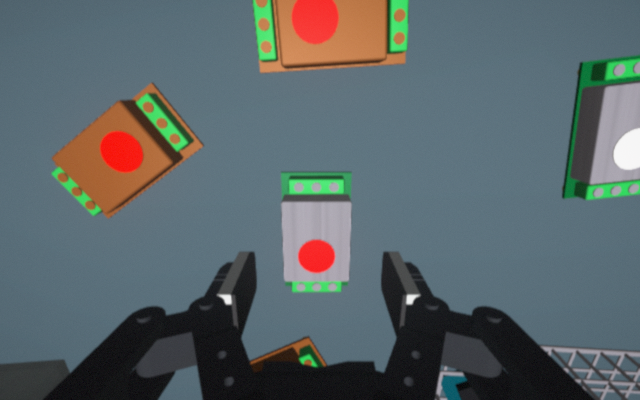

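The module sits centred between the fingers: columns 282–352, rows 172–292, with the TCP projecting to about (318,232). Closing now.

Call:
servo_tool --targets "0 0 0 0 0 0 30;0 0 0 0 0 0 30;0 0 0 0 0 0 30;0 0 0 0 0 0 30;0 0 0 0 0 0 30;0 0 0 0 0 0 30" --newtons 45

```text
time: 3.07
tool_pos: [0.4272, 0.137, 0.0179]
tcp_rot: [0.15, 3.126, 0.019]
wrist_force: [-0.7, -0.2, -0.2]
width: 0.353
```

Call:
servo_tool --targets "0 0 0 0 0 -15 30;0 0 0 0 0 -30 30;0 0 0 0 0 -30 30;0 0 0 0 0 -30 30;0 0 0 0 0 -30 30;0 0 0 0 0 -25 30;0 0 0 0 0 0 30"

```text
time: 3.65
tool_pos: [0.4223, 0.1338, 0.1839]
tcp_rot: [0.153, 3.131, 0.017]
wrist_force: [0.8, 0.1, 0.6]
width: 0.354
```

Run:
```python
from h import *
go([.614,.2846,.16],84.6)
s=bot.read_state(); c=cam('wrist'); save(c,'w3.png')
```

```text
t 3.65 pos [0.4223 0.1338 0.1839] shift mm [-175.8  168.5   26.9] yang 84.39 wz -0.004 zaxis [ 0.007  0.01  -1.   ] w 0.3536767621054322 F [0.8 0.1 0.6]
```

View pics/w3.png

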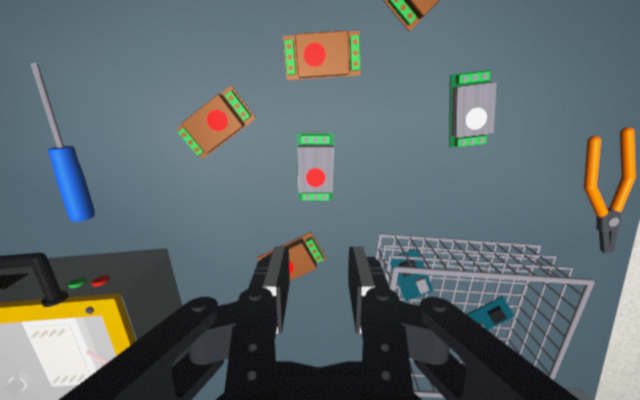

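The grasp missed: the TCP drifted up about 9 mm while the fingers closed, and they shut to the commanded 30 mm over the module. The module is still at (316,168). I'll go lower and correct for drift.

Run:
```python
from h import *
for k in range(3):
    s=bot.read_state(); c=cam('wrist'); print(s['tool_pos'].round(4),rot(s['tcp_rot'])[:,2].round(4))
im=c['image'].astype(int)
g=((im[...,1]>im[...,0]+30)&(im[...,1]>im[...,2]+25)).astype(np.uint8)
n,l,st,ce=cv2.connectedComponentsWithStats(g)
for i in range(1,n):
    if st[i,4]>40 and 300<ce[i][0]<335 and 125<ce[i][1]<210: print('g',ce[i].round(1),wplane(c,s,*ce[i],.018).round(4))
go([.4215,.131,.05],84.6)
```

```text
[0.4215 0.1336 0.1819] [ 0.0054  0.0098 -0.9999]
[0.4199 0.1332 0.1795] [ 0.0014  0.0088 -1.    ]
[0.4185 0.1329 0.1777] [-0.002  0.008 -1.   ]
g [316.9 144.3] [0.3882 0.1351 0.018 ]
g [316.9 202.3] [0.4535 0.1287 0.018 ]
t 3.85 pos [0.4177 0.1327 0.1766] shift mm [ -4.6  -2.2 126.6] yang 84.39 wz -0.004 zaxis [-0.004  0.007 -1.   ] w 0.350399150919119 F [-0.1  0.6 -0.4]
```

Call:
servo_tool --targets "0 0 0 -2 0 -5 62;0 0 0 0 0 20 62;0 0 0 0 0 30 62;0 0 0 0 0 30 62;0 0 0 0 0 30 62;0 0 0 0 0 15 62;0 0 0 0 0 5 62"

```text
time: 4.43
tool_pos: [0.4151, 0.1321, 0.0417]
tcp_rot: [-0.154, -3.125, -0.007]
wrist_force: [0.2, -0.4, -0.3]
width: 0.728
```

Run:
```python
from h import *
go([.421,.132,.004],84.6)
```

```text
t 4.4333 pos [0.4151 0.1321 0.0417] shift mm [-6.4  0.3 37.6] yang 84.37 wz -0.004 zaxis [-0.013  0.005 -1.   ] w 0.7276205986978473 F [ 0.2 -0.4 -0.3]
```

Call:
servo_tool --targets "0 -0.01 0 -5 0 12 62;0 0 0 0 0 10 62;0 0 0 0 0 8 62;0 0 0 0 0 3 62;0 0 0 0 0 1 62"

```text
time: 4.85
tool_pos: [0.4156, 0.1307, 0.002]
tcp_rot: [-0.154, -3.124, -0.002]
wrist_force: [0.5, 0.5, -0.2]
width: 0.726
```

Run:
```python
from h import *
go([.421,.132,.004],84.6)
```

```text
t 4.85 pos [0.4156 0.1307 0.002 ] shift mm [-5.2  1.9 -2.1] yang 84.37 wz -0.004 zaxis [-0.013  0.002 -1.   ] w 0.7257441708971913 F [ 0.5  0.5 -0.2]
```

Call:
servo_tool --targets "0 -0.01 0 -4 0 0 30;0 0 0 0 0 0 30;0 0 0 0 0 0 30"

```text
time: 5.1
tool_pos: [0.4211, 0.1305, 0.003]
tcp_rot: [-0.154, -3.137, -0.001]
wrist_force: [1.5, 0.9, 1.0]
width: 0.356
```

Run:
```python
from h import *
go([.421,.132,.004],84.6)
c=cam('wrist'); save(c,'w4.png')
c=cam('scene'); cv2.imwrite('pics/s4.png',cv2.cvtColor(cv2.resize(c['image'][100:260,250:470],None,fx=3.4,fy=3.4,interpolation=cv2.INTER_CUBIC),cv2.COLOR_RGB2BGR))
```

```text
t 5.1 pos [0.4211 0.1305 0.003 ] shift mm [ 0.2  1.5 -1. ] yang 84.36 wz -0.004 zaxis [-0.001  0.001 -1.   ] w 0.3559931048675465 F [1.5 0.9 1. ]
```

View pics/w4.png

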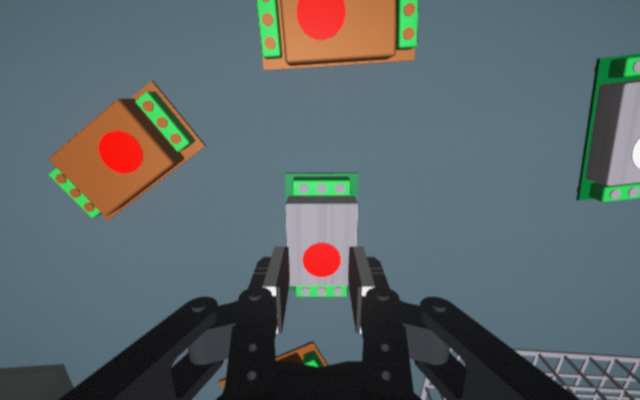

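View pics/s4.png

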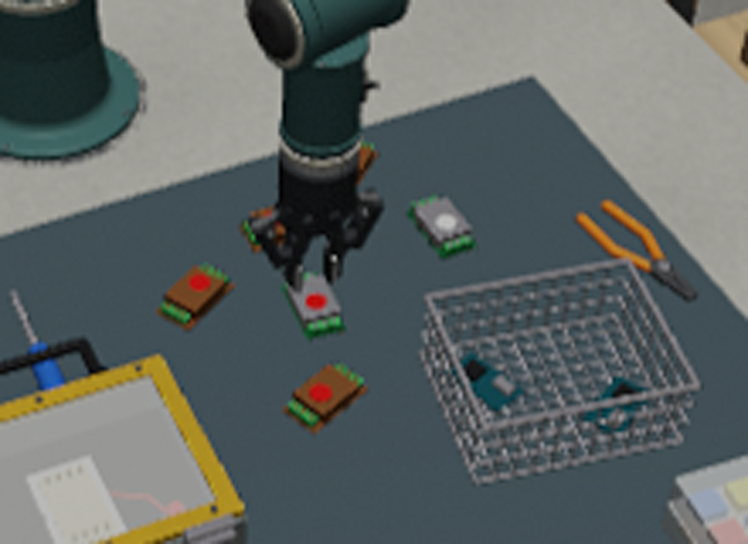

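Run:
```python
from h import *
c=cam('scene'); cv2.imwrite('pics/s5.png',cv2.cvtColor(cv2.resize(c['image'][150:210,310:390],None,fx=10,fy=10,interpolation=cv2.INTER_CUBIC),cv2.COLOR_RGB2BGR))
Rm=rot(c['orientation']);e=np.array(c['eye'])
for u,v in [(337.4,183.8),(347.6,181.8)]:
    d=Rm@ray(c,u,v)
    for x in (.41,.421,.432): print(x,(e+d*(x-e[0])/d[0]).round(4))
```

```text
0.41 [0.41   0.1192 0.0304]
0.421 [0.421  0.1134 0.0433]
0.432 [0.432  0.1077 0.0562]
0.41 [0.41   0.1584 0.0237]
0.421 [0.421  0.1523 0.0367]
0.432 [0.432  0.1462 0.0496]
```

View pics/s5.png

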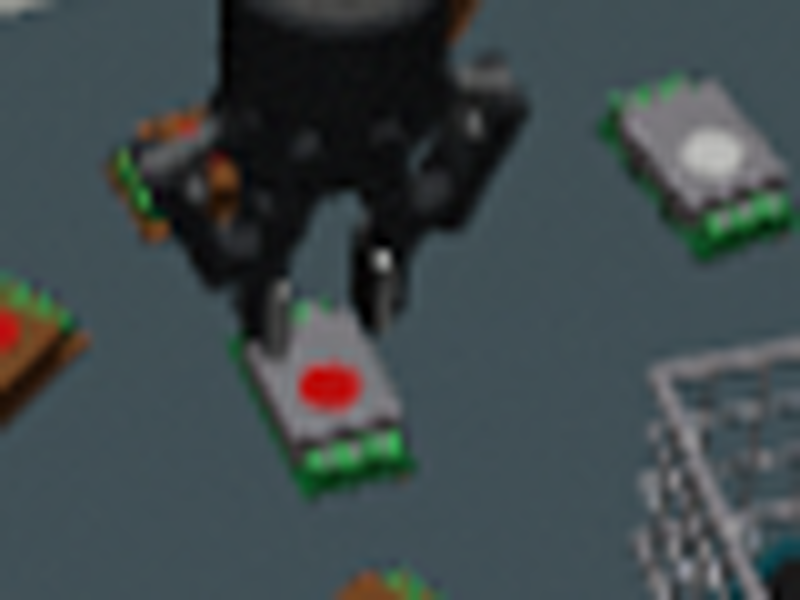

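The two views agree that the finger tips sit about 40 mm short of the reported TCP. In the wrist view, the pad corners at (288,250) and (352,250) lie above the shell top. The scene view puts the tips at z≈0.04 while the reported z is 0.003. I'll reopen and check with the fingers fully shut, which gives a clean tip point.

Call:
servo_tool --targets "0 0 0 0 0 -20 62;0 0 0 0 0 -30 30;0 0 0 0 0 -30 0;0 0 0 0 0 -20 0;0 0 0 0 0 0 0;0 0 0 0 0 0 0;0 0 0 0 0 0 0;0 0 0 0 0 0 0"

```text
time: 5.92
tool_pos: [0.4199, 0.1302, 0.1072]
tcp_rot: [-0.154, -3.136, -0.001]
wrist_force: [-0.7, 0.4, 0.4]
width: 0.003
```

Run:
```python
from h import *
go([.421,.132,.1],84.6)
s=bot.read_state(); c=cam('wrist'); save(c,'w5.png')
# predicted pixel of points on tool axis
T=c['T_tool_cam']; K=c['mtx']
for x,z in [(0,0),(.011,0),(.011,-.02),(.011,-.04),(0,-.04)]:
    p=np.linalg.inv(T)@[x,0,z,1]; print(x,z,K[0,2]+K[0,0]*p[0]/-p[2],K[1,2]-K[1,1]*p[1]/-p[2])
s=bot.read_state();c=cam('scene'); print(s['tool_pos'])
cv2.imwrite('pics/s6.png',cv2.cvtColor(cv2.resize(c['image'][120:200,300:400],None,fx=7,fy=7,interpolation=cv2.INTER_CUBIC),cv2.COLOR_RGB2BGR))
Rm=rot(c['orientation']);e=np.array(c['eye'])
for dz in (0,.02,.04,.06):
    p=Rm.T@(s['tool_pos']+[0,0,dz]-e); print(dz,(K:=c['mtx'])[0,2]+K[0,0]*p[0]/-p[2],K[1,2]-K[1,1]*p[1]/-p[2])
```

```text
t 5.9167 pos [0.4199 0.1302 0.1072] shift mm [-1.   1.9  7.2] yang 84.37 wz -0.004 zaxis [-0.001  0.001 -1.   ] w 0.0034641231759025013 F [-0.7  0.4  0.4]
0 0 318.684121909091 231.9106594403171
0.011 0 318.69622827737896 215.39524154716975
0.011 -0.02 318.68772589741315 228.69734078705523
0.011 -0.04 318.6771388317886 245.26096158052718
0 -0.04 318.66254894859344 265.0803202259396
[0.41954366 0.1300888  0.10687812]
0 342.3313695583952 168.6932311909333
0.02 342.5590819891593 164.33055065726845
0.04 342.79079060296635 159.89130833946322
0.06 343.026601526075 155.3734709933879
```

View pics/w5.png

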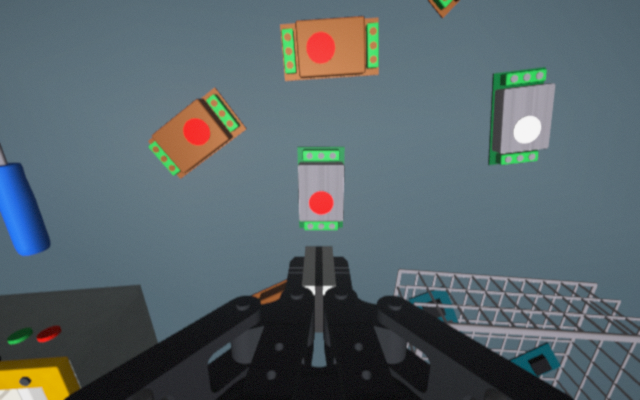

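View pics/s6.png

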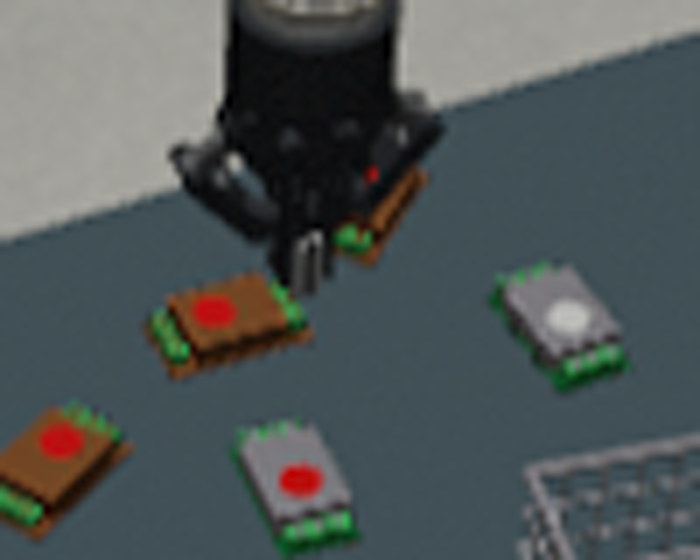

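With the fingers shut, the tip shows at (343.5,161.4) in the scene view, 33 mm above the reported TCP, and the wrist view gives about 40 mm. So the true tip is about 36 mm behind the reported TCP. I'll descend by that much more, watching the force.

Call:
servo_tool --targets "0 0 0 0 1 10 62;0 0 0 0 0 30 62;0 0 0 0 0 30 62;0 0 0 0 0 20 62;0 0 0 0 0 10 62;0 0 0 0 0 3 62"

```text
time: 6.52
tool_pos: [0.4162, 0.1307, -0.006]
tcp_rot: [-0.154, -3.131, 0.001]
wrist_force: [-0.0, -0.2, 0.6]
width: 0.724
```

Run:
```python
from h import *
go([.421,.132,-.028],84.6)
```

```text
t 6.5167 pos [ 0.4162  0.1307 -0.006 ] shift mm [-4.8  1.8 22. ] yang 84.35 wz -0.004 zaxis [-0.007 -0.    -1.   ] w 0.7243820578706874 F [-0.  -0.2  0.6]
```

Call:
servo_tool --targets "0 -0.005 0 -4 1 8 62;0 0 0 -1 0 8 62;0 0 0 0 0 4 62;0 0 0 0 0 2 62"

```text
time: 6.85
tool_pos: [0.417, 0.1302, -0.0335]
tcp_rot: [-0.154, -3.127, 0.005]
wrist_force: [0.3, 0.4, -0.5]
width: 0.722
```

Run:
```python
from h import *
go([.421,.132,-.028],84.6)
c=cam('wrist'); save(c,'w7.png')
c=cam('scene');cv2.imwrite('pics/s7.png',cv2.cvtColor(cv2.resize(c['image'][150:210,310:390],None,fx=8,fy=8,interpolation=cv2.INTER_CUBIC),cv2.COLOR_RGB2BGR))
```

```text
t 6.85 pos [ 0.417   0.1302 -0.0335] shift mm [-3.8  2.1 -5.6] yang 84.36 wz -0.004 zaxis [-0.011 -0.003 -1.   ] w 0.7216977677044248 F [ 0.3  0.4 -0.5]
```

View pics/w7.png

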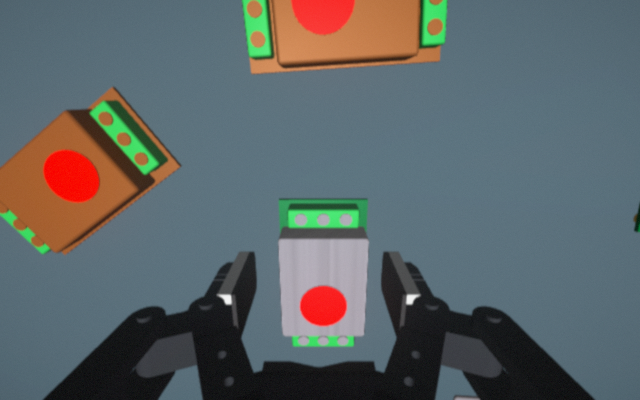

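View pics/s7.png

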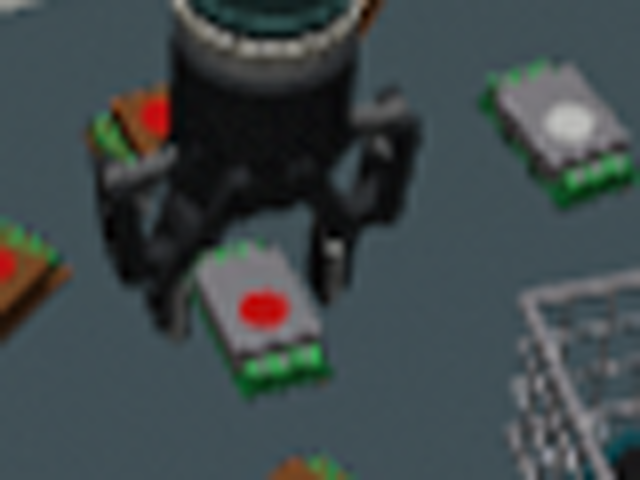

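Call:
servo_tool --targets "0 0 0 -3 2 0 30;0 0 0 0 0 0 30;0 0 0 0 0 0 30"

```text
time: 7.2
tool_pos: [0.4223, 0.1326, -0.0315]
tcp_rot: [-0.155, -3.131, 0.003]
wrist_force: [-0.6, -0.2, -0.6]
width: 0.453
```

The fingers stopped on the module at about 39 mm. Lifting.

Call:
servo_tool --targets "0 0 0 0 0 0 30;0 0 0 0 0 -15 30;0 0 0 0 0 -30 30;0 0 0 0 0 -35 30;0 0 0 0 0 -35 30;0 0 0 0 0 -35 30;0 0 0 0 0 -20 30;0 0 0 0 0 0 30"

```text
time: 7.87
tool_pos: [0.4204, 0.1321, 0.145]
tcp_rot: [-0.154, -3.126, 0.006]
wrist_force: [0.4, 0.3, -1.1]
width: 0.456
```

Run:
```python
from h import *
go([.614,.2846,.13],84.6)
c=cam('wrist'); save(c,'w8.png')
```

```text
t 7.8667 pos [0.4204 0.1321 0.145 ] shift mm [-177.9  170.8   12.2] yang 84.36 wz -0.004 zaxis [-0.012 -0.003 -1.   ] w 0.4563621190901065 F [ 0.4  0.3 -1.1]
```

View pics/w8.png

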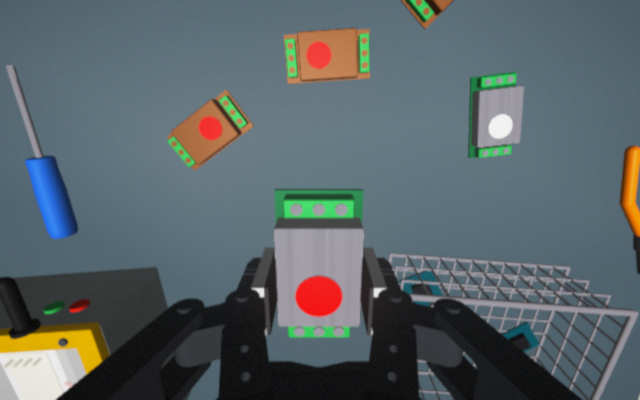

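The module is held at (319,265). Moving over the basket.

Call:
servo_tool --targets "0 0 0 -15 15 0 30;0 0 0 -26 25 0 30;0 0 0 -28 27 0 30;0 0 0 -28 27 0 30;0 0 0 -28 27 0 30;0 0 0 -28 27 0 30;0 0 0 -15 15 0 30;0 0 0 0 0 0 30"

```text
time: 8.58
tool_pos: [0.5993, 0.2792, 0.1186]
tcp_rot: [-0.157, -3.105, 0.021]
wrist_force: [0.8, 0.4, -0.9]
width: 0.453
```

Run:
```python
from h import *
go([.614,.2846,.0],80)
c=cam('wrist'); save(c,'w9.png')
c=cam('top');cv2.imwrite('pics/t9.png',cv2.cvtColor(cv2.resize(c['image'][90:260,140:350],None,fx=3.4,fy=3.4,interpolation=cv2.INTER_CUBIC),cv2.COLOR_RGB2BGR))
```

```text
t 8.5833 pos [0.5993 0.2792 0.1186] shift mm [-17.8   8.6 117.9] yang 84.24 wz 0.074 zaxis [-0.033 -0.012 -0.999] w 0.45282264896051216 F [ 0.8  0.4 -0.9]
```

View pics/w9.png

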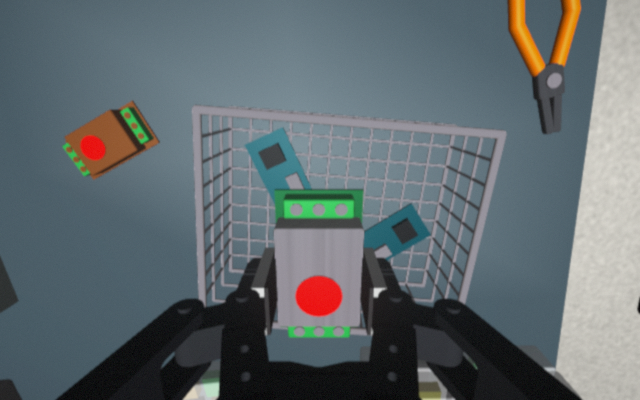

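View pics/t9.png

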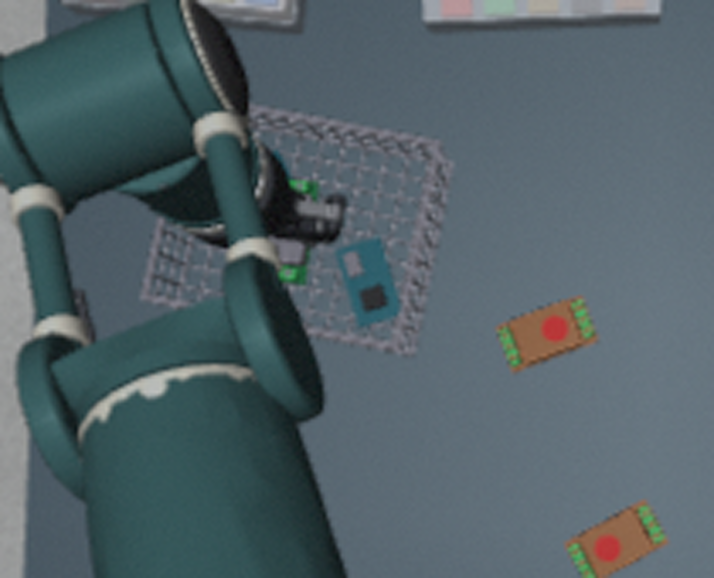

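Call:
servo_tool --targets "-0.01 -0.03 0.07 -12 6 10 30;0 0 0 -6 3 22 30;0 0 0 0 0 28 30;0 0 0 0 0 25 30;0 0 0 0 0 12 30;0 0 0 0 0 0 30"

```text
time: 9.18
tool_pos: [0.6057, 0.2761, 0.0127]
tcp_rot: [-0.275, -3.117, 0.022]
wrist_force: [0.0, 0.4, -0.7]
width: 0.46
```

Run:
```python
from h import *
go([.614,.2846,.0],80)
c=cam('wrist'); save(c,'w10.png')
```

```text
t 9.1833 pos [0.6057 0.2761 0.0127] shift mm [-6.8 10.  12.5] yang 79.92 wz -0.001 zaxis [-0.014 -0.013 -1.   ] w 0.46037600129809536 F [ 0.   0.4 -0.7]
```

View pics/w10.png

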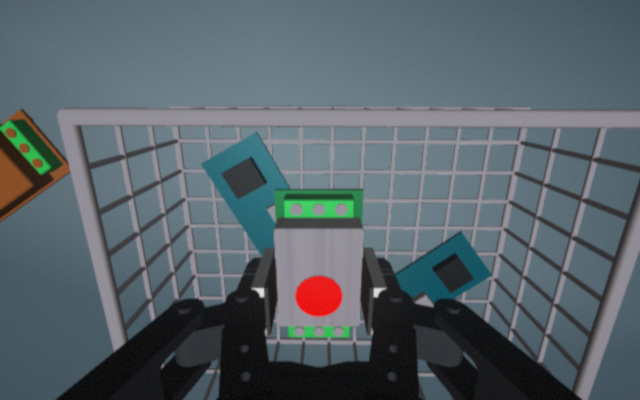

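Call:
servo_tool --targets "0 0 0 -3 4 10 30;0 0 0 0 0 8 30;0 0 0 0 0 0 30"

```text
time: 9.48
tool_pos: [0.6109, 0.2796, -0.0023]
tcp_rot: [-0.277, -3.121, 0.019]
wrist_force: [0.1, -0.2, -1.4]
width: 0.456
```

Call:
servo_tool --targets "0 0 0 0 0 0 65;0 0 0 0 0 0 65;0 0 0 0 0 0 65;0 0 0 0 0 0 65"

```text
time: 9.82
tool_pos: [0.6143, 0.2811, 0.0017]
tcp_rot: [-0.277, -3.127, 0.014]
wrist_force: [0.2, 0.1, -0.7]
width: 0.758
```

Call:
servo_tool --targets "0 0 0 0 0 -15 65;0 0 0 0 0 -30 65;0 0 0 0 0 -40 65;0 0 0 0 0 -40 65;0 0 0 0 0 -35 60;0 0 0 0 0 -20 50;0 0 0 0 0 0 50"

```text
time: 10.4
tool_pos: [0.6141, 0.2827, 0.1965]
tcp_rot: [-0.276, -3.128, 0.014]
wrist_force: [0.8, -0.5, 0.9]
width: 0.582
```

Run:
```python
from h import *
go([.4572,-.1885,.2],0)
s=bot.read_state();c=cam('wrist'); save(c,'w11.png')
c=cam('scene'); save(c,'s11.png')
```

```text
t 10.4 pos [0.6141 0.2827 0.1965] shift mm [  71.9 -491.4    0.9] yang 79.9 wz 1.394 zaxis [-0.002 -0.009 -1.   ] w 0.5822384565597808 F [ 0.8 -0.5  0.9]
```

View pics/w11.png

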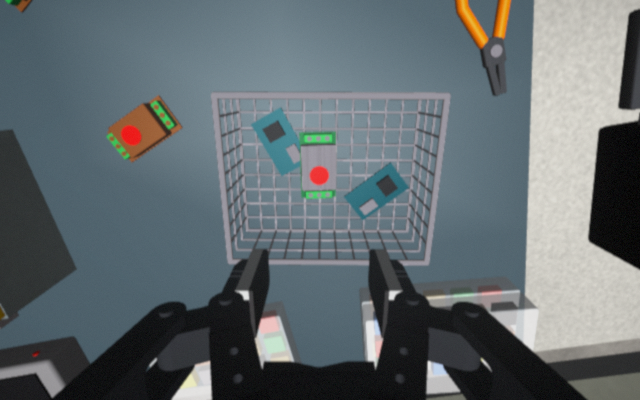

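View pics/s11.png

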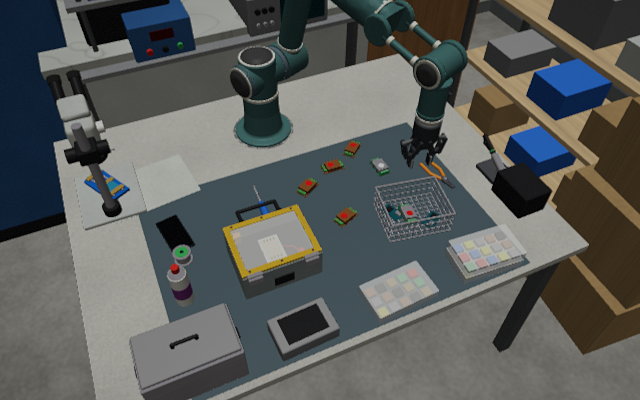

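The module lies in the basket, let go, at (319,165) in the wrist view. Now I'll turn the jaws across the handle bar.

Call:
servo_tool --targets "0 0 0.1 0 0 0 50;0 0 0.12 0 0 0 50;0 0 0.12 0 0 0 50;0 0 0.12 0 0 0 50;0 0 0.12 0 0 0 50;0 0 0.12 0 0 0 50;0 0 0.12 0 0 0 50;0 0 0.12 0 0 0 50"

```text
time: 11.17
tool_pos: [0.6003, 0.2768, 0.1717]
tcp_rot: [-1.702, -2.618, 0.061]
wrist_force: [-0.3, -0.7, 0.8]
width: 0.584
```

Call:
servo_tool --targets "0 0 0.12 0 0 0 50;0 0 0.12 0 0 0 50;0 0 0.12 0 0 0 50;0 0 0.08 0 0 0 50;0 0 0 0 0 0 50"

```text
time: 11.58
tool_pos: [0.5905, 0.2726, 0.1554]
tcp_rot: [-2.256, -2.157, 0.105]
wrist_force: [0.0, 0.1, -0.0]
width: 0.582
```

Run:
```python
from h import *
go([.4572,-.1885,.2],0)
print(bot.read_state()['q'].round(2))
```

```text
t 11.5833 pos [0.5905 0.2726 0.1554] shift mm [-467.8 -114.5  -21. ] yang -2.63 wz -0.046 zaxis [-0.061 -0.033 -0.998] w 0.5817139205785017 F [ 0.   0.1 -0. ]
[ 0.4   0.29  1.64 -0.01  1.28  0.45]
```

Call:
servo_tool --targets "-0.06 0.03 -0.045 -30 -8 -15 50;0 0 0 -38 -9 -10 50;0 0 0 -38 -9 -10 50;0 0 0 -38 -9 -5 50;0 0 0 -38 -9 -3 50;0 0 0 -38 -9 -3 50;0 0 0 -38 -9 -3 50;0 0 0 -38 -9 -3 50"

```text
time: 12.25
tool_pos: [0.5079, -0.0287, 0.1841]
tcp_rot: [-2.162, -2.245, 0.063]
wrist_force: [0.8, 0.3, -0.5]
width: 0.587
```

Call:
servo_tool --targets "0 0 0 -38 -9 -3 50;0 0 0 -35 -9 -3 50;0 0 0 -25 -9 -3 50;0 0 0 -10 -5 -2 50;0 0 0 0 0 0 50"

```text
time: 12.67
tool_pos: [0.4707, -0.1484, 0.1909]
tcp_rot: [-2.147, -2.244, 0.077]
wrist_force: [0.0, -0.1, -0.3]
width: 0.584
```

Run:
```python
from h import *
go([.4572,-.1885,.13],0)
s=bot.read_state();c=cam('wrist'); save(c,'w12.png')
c=cam('top'); cv2.imwrite('pics/t12.png',cv2.cvtColor(c['image'],cv2.COLOR_RGB2BGR))
```

```text
t 12.6667 pos [ 0.4707 -0.1484  0.1909] shift mm [-38.8 -11.6  62. ] yang 2.51 wz 0.044 zaxis [-0.059 -0.012 -0.998] w 0.5841810697909435 F [ 0.  -0.1 -0.3]
```

View pics/w12.png

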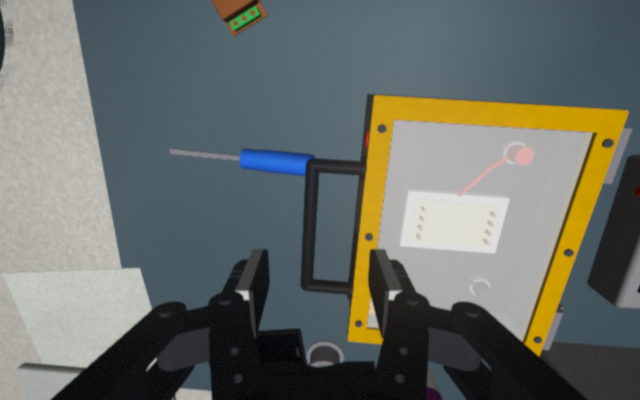

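View pics/t12.png

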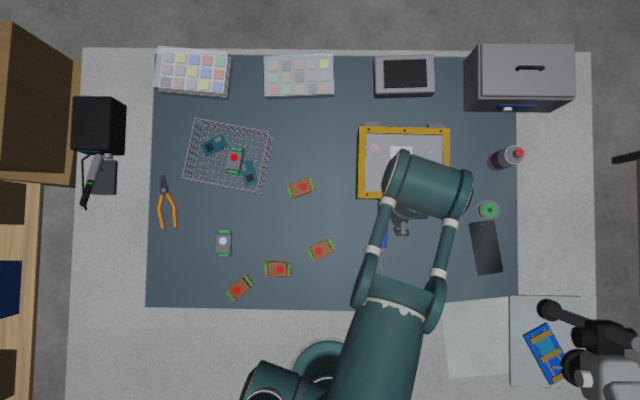

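Call:
servo_tool --targets "-0.06 0.01 0.044 -20 -6 0 44;0 0 0 -12 -5 0 44;0 0 0 -4 0 0 44;0 0 0 0 0 0 44"

```text
time: 13.1
tool_pos: [0.462, -0.1772, 0.1873]
tcp_rot: [-2.208, -2.229, -0.006]
wrist_force: [0.3, 0.6, -0.4]
width: 0.518
```

Run:
```python
from h import *
s=bot.read_state();c=cam('wrist'); save(c,'w13.png')
go([.4572,-.1885,.06],0)
e,d=wray(c,s,310,170)
for u,v in [(309,170),(306,285)]: print(wplane(c,s,u,v,.106).round(4))
```

```text
t 13.15 pos [ 0.462  -0.1767  0.1872] shift mm [-12.6  -4.8 127.1] yang 0.56 wz 0.01 zaxis [-0.001  0.006 -1.   ] w 0.5179588994924162 F [-0.9 -0.1  0.7]
[ 0.4536 -0.157   0.106 ]
[ 0.4508 -0.2694  0.106 ]
```

View pics/w13.png

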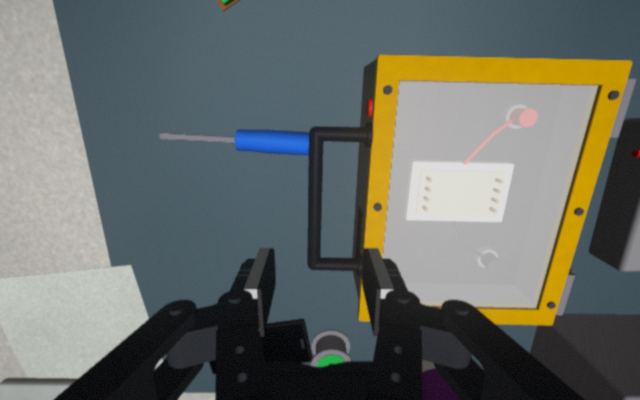

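Run:
```python
from h import *
s=bot.read_state();c=cam('wrist')
for u,v in [(316,134),(314,262),(315,198)]: print(wplane(c,s,u,v,.106).round(4))
im=c['image'].astype(int).sum(2)
for v in (160,180,200,220,240):
    x=np.where(im[v,290:345]<110)[0]+290; print(v,x.min(),x.max(),wplane(c,s,x.mean(),v,.106).round(4))
go([.457,-.1885,.06],0)
```

```text
[ 0.4593 -0.1264  0.106 ]
[ 0.4583 -0.244   0.106 ]
[ 0.4588 -0.1813  0.106 ]
160 310 320 [ 0.4575 -0.1479  0.106 ]
180 310 320 [ 0.4599 -0.1652  0.106 ]
200 309 320 [ 0.458  -0.1832  0.106 ]
220 309 319 [ 0.4569 -0.2019  0.106 ]
240 309 319 [ 0.4582 -0.2215  0.106 ]
t 13.2 pos [ 0.4622 -0.1766  0.1874] shift mm [-12.6  -5.2 127.3] yang 0.58 wz 0.01 zaxis [-0.001  0.006 -1.   ] w 0.5172806298508286 F [-0.1  0.2 -0.8]
```

Call:
servo_tool --targets "0 0 0.01 -6 -3 12 44;0 0 0 -4 -1 25 44;0 0 0 0 0 25 44;0 0 0 0 0 18 44;0 0 0 0 0 5 44;0 0 0 0 0 0 44"

```text
time: 13.7
tool_pos: [0.4611, -0.1832, 0.0972]
tcp_rot: [-2.212, -2.226, -0.008]
wrist_force: [-0.2, 0.3, -0.5]
width: 0.515
```

Run:
```python
from h import *
go([.458,-.187,.05],0)
c=cam('wrist'); save(c,'w14.png')
```

```text
t 13.7 pos [ 0.4611 -0.1832  0.0972] shift mm [-4.  -3.1 47.2] yang 0.37 wz 0.006 zaxis [ 0.001  0.006 -1.   ] w 0.5151669909674028 F [-0.2  0.3 -0.5]
```

View pics/w14.png

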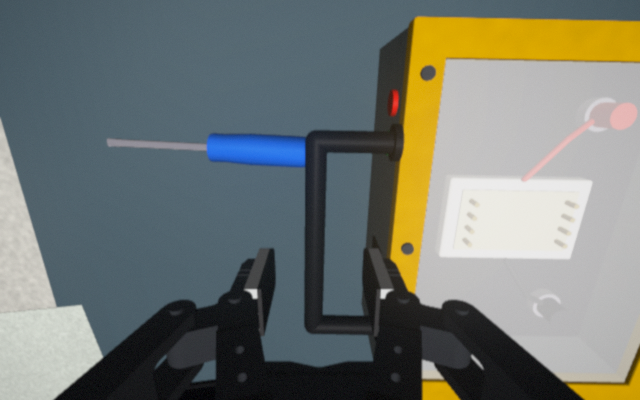

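Call:
servo_tool --targets "0 0 0 -2 -2 0 34;0 0 0 -2 -1 15 34;0 0 0 0 0 15 34;0 0 0 0 0 10 34;0 0 0 0 0 3 34;0 0 0 0 0 0 34"

```text
time: 14.25
tool_pos: [0.4641, -0.1897, 0.0601]
tcp_rot: [2.206, 2.225, 0.014]
wrist_force: [0.6, 0.4, 0.6]
width: 0.393
```

Run:
```python
from h import *
go([.458,-.187,.05],0)
c=cam('wrist'); save(c,'w15.png')
```

```text
t 14.25 pos [ 0.4641 -0.1897  0.0601] shift mm [ 2.8 -6.2 10.1] yang 0.47 wz 0.008 zaxis [ 0.012  0.001 -1.   ] w 0.39320516455294385 F [0.6 0.4 0.6]
```

View pics/w15.png

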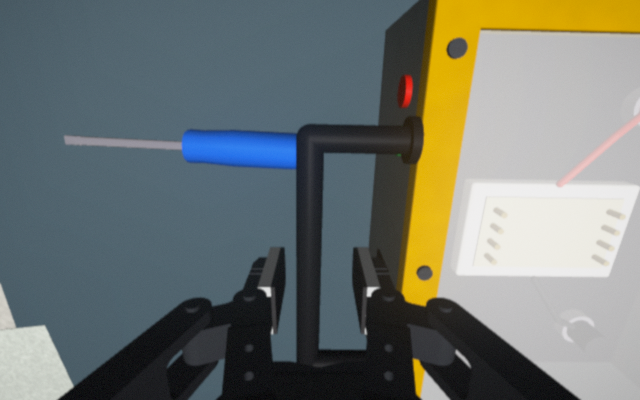

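Call:
servo_tool --targets "0.01 0 0 2 -6 7 34;0 0 0 0 -1 5 34;0 0 0 0 0 2 34;0 0 0 0 0 0 25"

```text
time: 14.63
tool_pos: [0.4587, -0.1886, 0.0479]
tcp_rot: [2.208, 2.227, 0.005]
wrist_force: [0.0, 0.1, 0.3]
width: 0.296
```

Call:
servo_tool --targets "0 0 0 0 0 0 0;0 0 0 0 0 0 0;0 0 0 0 0 0 0" --newtons 60

```text
time: 14.88
tool_pos: [0.4589, -0.1885, 0.0481]
tcp_rot: [2.209, 2.226, 0.006]
wrist_force: [-0.6, -0.4, -0.5]
width: 0.116
```

Run:
```python
from h import *
go([.458,-.187,.05],0)
c=cam('wrist'); save(c,'w16.png')
```

```text
t 14.8833 pos [ 0.4589 -0.1885  0.0481] shift mm [ 1.5 -0.9 -1.9] yang 0.43 wz 0.007 zaxis [ 0.006 -0.001 -1.   ] w 0.11580106389520546 F [-0.6 -0.4 -0.5]
```

View pics/w16.png

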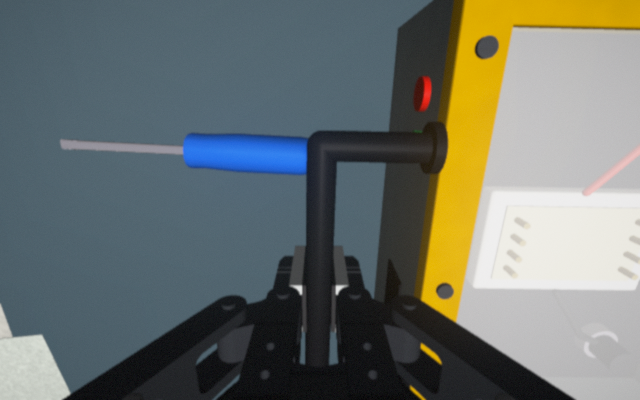

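The bar is gripped: the opening stopped at about 10 mm and the bar shows between the pads at column 320. Lifting along the arc, tool kept pointing down.

Call:
servo_tool --targets "0 0 0 0 0 -8 0;0 0 0 0 1 -16 0;0 0 0 0 2 -16 0;0 0 0 0 3 -16 0;0 0 0 0 4 -15 0;0 0 0 0 5 -15 0"

```text
time: 15.43
tool_pos: [0.474, -0.1887, 0.1346]
tcp_rot: [2.21, 2.223, 0.006]
wrist_force: [6.1, -1.8, -6.6]
width: 0.115
```

```bash
cat >> h.py <<'E'
def arc():
    s=bot.read_state(); p=s['tool_pos']; x=.697-(p[0]-.4589+.458); z=p[2]-.0481
    print('theta',np.degrees(np.arctan2(z,x)).round(1),'r',np.hypot(x,z).round(4))
    t=1.047; go([.697-.239*np.cos(t)+.0009,-.1885,.0481+.239*np.sin(t)],0)
E
python3 - <<'E'
from h import *
arc()
E
```

```text
theta 21.1 r 0.24
t 15.4333 pos [ 0.474  -0.1887  0.1346] shift mm [  -0.6  105.3 -119.7] yang 0.32 wz 0.006 zaxis [ 0.008 -0.002 -1.   ] w 0.11460111250663672 F [ 6.1 -1.8 -6.6]
```

Call:
servo_tool --targets "0 0 0 0 6 -14 0;0 0 0 0 7 -13 0;0 0 0 0 7.5 -13 0;0 0 0 0 8.5 -12.5 0;0 0 0 0 9 -12 0;0 0 0 0 9.5 -11.5 0"

```text
time: 15.93
tool_pos: [0.5192, -0.1895, 0.2123]
tcp_rot: [2.213, 2.223, -0.003]
wrist_force: [4.2, -2.5, -8.8]
width: 0.112
```

Run:
```python
from h import *
arc()
```

```text
theta 42.6 r 0.2426
t 15.9333 pos [ 0.5192 -0.1895  0.2123] shift mm [  0.5  59.2 -42.7] yang 0.26 wz 0.005 zaxis [ 0.002 -0.004 -1.   ] w 0.11223436263482314 F [ 4.2 -2.5 -8.8]
```

Call:
servo_tool --targets "0 0 0 0 11 -10 0;0 0 0 0 11.5 -9 0;0 0 0 0 12 -9 0;0 0 0 0 12 -8 0;0 0 0 0 8 -5 0;0 0 0 0 0 0 0"

```text
time: 16.43
tool_pos: [0.5656, -0.1901, 0.2545]
tcp_rot: [-2.208, -2.217, 0.031]
wrist_force: [-0.1, -0.8, -5.5]
width: 0.111
```

Run:
```python
from h import *
arc()
c=cam('wrist'); save(c,'w17.png')
c=cam('scene'); save(c,'s17.png');cv2.imwrite('pics/s17z.png',cv2.cvtColor(cv2.resize(c['image'][150:310,190:350],None,fx=3.7,fy=3.7,interpolation=cv2.INTER_CUBIC),cv2.COLOR_RGB2BGR))
arc()
```

```text
theta 57.3 r 0.2452
t 16.4333 pos [ 0.5656 -0.1901  0.2545] shift mm [ 1.6 12.7 -0.8] yang 0.21 wz 0.004 zaxis [-0.023 -0.005 -1.   ] w 0.11107787262377451 F [-0.1 -0.8 -5.5]
theta 56.9 r 0.2452
t 16.5333 pos [ 0.5641 -0.1901  0.2536] shift mm [ 1.5 14.2 -1.8] yang 0.2 wz 0.004 zaxis [-0.025 -0.005 -1.   ] w 0.11386803872685347 F [-2.3 -1.  -1.2]
```

View pics/s17z.png

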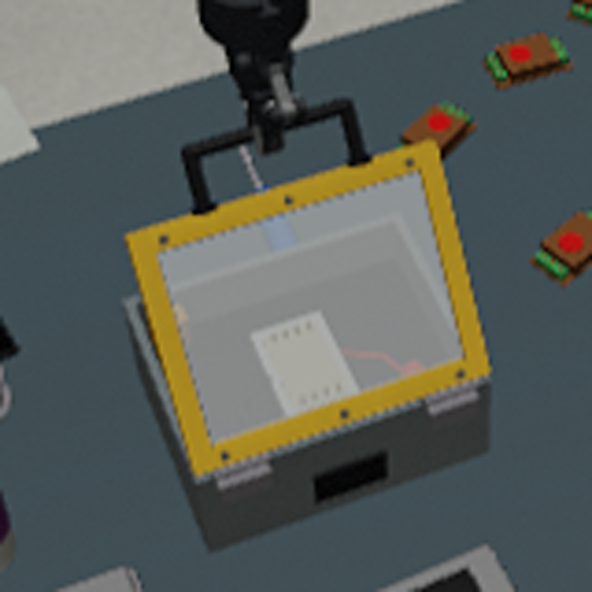

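View pics/w17.png

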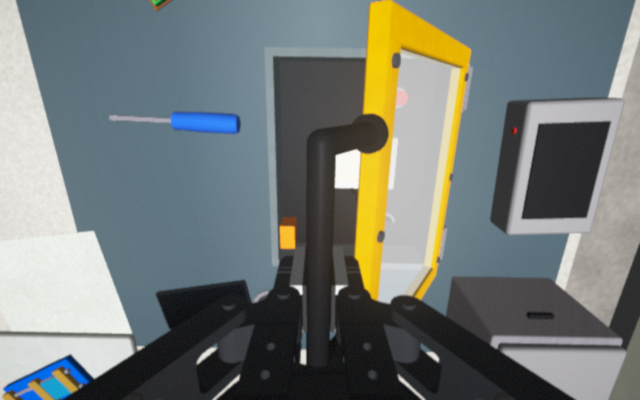

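Run:
```python
from h import *
c=cam('scene');Rm=rot(c['orientation']);e=np.array(c['eye'])
for (u,v),y in [((128,236),-.309),((435,142),-.069),((202,475),-.309),((490,376),-.069),((267,126),-.189)]:
    d=Rm@ray(c,190+(u+.5)/3.7-.5,150+(v+.5)/3.7-.5); p=e+d*(y-e[1])/d[1]
    a=np.arctan2(p[2]-.106,.697-p[0]); print(p.round(4),np.degrees(a).round(1),'minus top offset',np.degrees(a-np.arctan2(.006,.194)).round(1),np.hypot(p[2]-.106,.697-p[0]).round(4))
# height-independent: bar px in wrist (321 col)
arc()
```

```text
[ 0.6033 -0.309   0.2845] 62.3 minus top offset 60.5 0.2016
[ 0.5919 -0.069   0.2661] 56.7 minus top offset 54.9 0.1915
[ 0.7192 -0.309   0.1432] 120.8 minus top offset 119.1 0.0433
[ 0.6945 -0.069   0.0994] -69.1 minus top offset -70.8 0.0071
[ 0.5643 -0.189   0.3081] 56.7 minus top offset 54.9 0.2418
theta 56.9 r 0.2452
t 16.5833 pos [ 0.5638 -0.1901  0.2534] shift mm [ 1.5 14.5 -2. ] yang 0.2 wz 0.003 zaxis [-0.025 -0.005 -1.   ] w 0.10963569370541938 F [-2.4 -0.6 -0.8]
```

Call:
servo_tool --targets "0 0 0 0 6 -3 0;0 0 0 0 6 -3 0;0 0 0 0 2 -1 0;0 0 0 0 0 0 0"

```text
time: 16.92
tool_pos: [0.5728, -0.1902, 0.2594]
tcp_rot: [-2.204, -2.209, 0.043]
wrist_force: [-2.4, -0.7, -2.1]
width: 0.116
```

Run:
```python
from h import *
arc()
for i in range(6): c=cam('scene')
arc(); print(bot.read_state()['joint_vel'].round(4))
```

```text
theta 59.4 r 0.2455
t 16.9167 pos [ 0.5728 -0.1902  0.2594] shift mm [1.7 5.7 4.2] yang 0.14 wz 0.002 zaxis [-0.034 -0.005 -0.999] w 0.11607232755865673 F [-2.4 -0.7 -2.1]
theta 59.4 r 0.2456
t 17.2167 pos [ 0.5727 -0.1902  0.2594] shift mm [1.7 5.8 4.1] yang 0.13 wz 0.002 zaxis [-0.034 -0.005 -0.999] w 0.11437316558141984 F [-4.  -0.6 -0.9]
[-0.0014  0.0005 -0.0028 -0.0003  0.0001  0.001 ]
```

Run:
```python
from h import *
c=cam('scene'); cv2.imwrite('pics/s18.png',cv2.cvtColor(cv2.resize(c['image'][150:290,210:340],None,fx=4.2,fy=4.2,interpolation=cv2.INTER_CUBIC),cv2.COLOR_RGB2BGR))
# predicted hood outlines at 50,55,60,65,70 deg
Rm=rot(c['orientation']);e=np.array(c['eye']);K=c['mtx']
for t in (54,57,60,63,66):
    a=np.radians(t); o=[]
    for y in (-.309,-.069):
        r,h=.194,.006
        P=np.array([.697-r*np.cos(a)+h*np.sin(a),y,.106+r*np.sin(a)+h*np.cos(a)])
        p=Rm.T@(P-e); o+= [((K[0,2]-K[0,0]*p[0]/p[2])+.5-210)*4.2,((K[1,2]+K[1,1]*p[1]/p[2])+.5-150)*4.2]
    print(t,np.round(o))
c=cam('top'); save(c,'t18.png')
```

```text
54 [ 58. 270. 408. 157.]
57 [ 61. 274. 413. 160.]
60 [ 64. 278. 418. 164.]
63 [ 68. 284. 424. 168.]
66 [ 72. 290. 430. 174.]
```

View pics/s18.png

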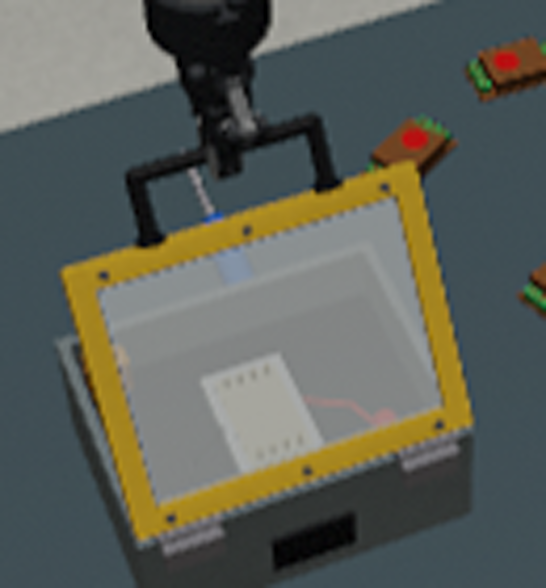

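View pics/t18.png

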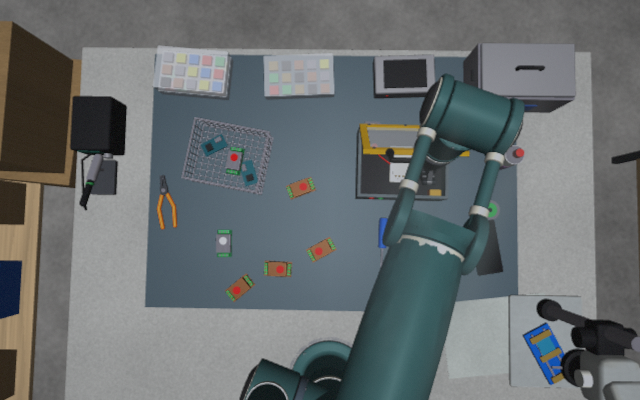

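The scene view puts the hood's front corners at (63,269) and (416,163), which matches about 58–59°. The bar position gives about 59–60°. The top view shows everything else in place. Letting a moment pass, then handing in.

Run:
```python
from h import *
for i in range(12): cam('top')
arc(); print(finish_job()); arc()
```

```text
theta 59.5 r 0.2456
t 17.9167 pos [ 0.5733 -0.1902  0.2597] shift mm [1.7 5.2 4.4] yang 0.14 wz 0.002 zaxis [-0.033 -0.005 -0.999] w 0.11355303760540314 F [-3.6 -1.3 -1.8]
the job is handed in; nothing more can be done
None
the job is handed in; nothing more can be done
```

I handed the job in at about 18 s of the 58 s allowed; it gave no verdict. The red-dot module is in the reject basket, let go. The gripper is holding the hood by its handle at about 60°.

**Last checks**
- **Hood angle:** the tool position gave 59.5°, steady for about a second. The hood's corners in the scene image gave about 58°, with single corners reading between 54° and 59°. The bar's height alone read nearer 62°. All of these lie within the 6° allowed.
- **Grip:** the fingers stopped on the bar at about 10 mm; I did not measure the contact force on the handle.
- **Other things:** by eye in the last top view, the white-dot module, basket and pliers had not moved. The arm partly hid the screwdriver, phone, reel and can there, so I could not check those fully.

**What went wrong**
- **Missed grasps:** the first two tries to grip the module closed above it. Two camera views showed the finger tips sitting about 35–40 mm short of the reported tool point. I allowed for this from then on, and the third grasp held.

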